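# Unclamp a glued sanding block and put it back in its rack slot

### The arm

A 7-joint arm with a two-finger parallel gripper is mounted at the origin on the work surface. World frame = base frame: x ahead of the robot, y to its left, z up, the work surface at z = 0. Lengths are in mm, angles in rad, forces in N, time in s.
With the tool pointing down it reaches from about 350 to 900 mm from the base axis. Payload 19.9 kg.
Tool frame: the origin (TCP) lies at the very end of the fingers, on their centre line; the grasp point (between the pads) lies bot.tcp_to_grasp behind it (bot.tcp_to_grasp is the distance from the TCP to the grasp point, in mm); z points along the fingers, y is the line along which they close (so a half turn about z gives the same grasp; the last joint's range is limited). The gripper opens to 94 mm and grips with 3 to 60 N. Pads are 16 mm wide; open, the fingers measure 119 mm over their backs; the gripper's body (75 mm by 177 mm) begins 78 mm behind the grasp point.
Start: joints at [1.2, 0.417, -0.01, 1.614, 0.005, 1.111, -0.053], TCP at [201.81, -591.499, 205.425] pointing down, gripper open.
Joint ranges: [-2.81, 2.81], [-0.39, 2.02], [-1.27, 1.25], [0.06, 2.57], [-1.19, 4.33], [0.19, 2], [-2.82, 2.82]. Speed limits (rad/s): [1.89, 1.89, 2.39, 2.39, 3.01, 3.01, 3.01].

### API

Orientations are given as a 3x3 rotation matrix whose columns are the frame's x, y, z axes.
In Python, from cell import bot gives the robot as it stands.
- The arm moves only by the tool move_arm, never from a script. Its argument "series" is a list that holds one entry, the list of rows, each a list of 7 numbers: the shift along the tool's x, y, z in units of 30 mm (1.0 is 30 mm), then the turn, a rotation vector about the tool's x, y, z in units of 8 degrees (1.0 is 8 degrees), then the opening, from 0 (shut) to 1 (fully open). In form: [[[tx, ty, tz, ax, ay, az, jaw], ...]]. A call has 1 to 20 rows; each row is the pose to reach, as a shift and turn from the pose commanded when the call began, along the tool's axes at that moment; what a row does not reach only later rows make up. A row lasts 1/10 s, in which the tool goes at most 50 mm and 8.59 degrees, less where a joint would pass 70% of its speed; a pose out of reach is approached as far as the arm can. A call with a gripper value outside its range is refused whole. The fingers move at their own pace and stop on an object; "squeeze" is the grip in N (left out, the last holds). Time passes only in rows, so rows that repeat a pose let the fingers close. It gives the time, the measured TCP pose, the force, the opening and the grip force at its end, in the units of the state.
- bot.get_state(): the state, without advancing time (a new reading comes with each control period).
- bot.get_image(name): name is "scene" or "side" or "wrist"; returns a dict with "image" (384x512x3 uint8, blue, green, red), "camera_matrix" (3x3 intrinsics, pixels), "k1" (the pictures are not rectified: a ray, as slopes to the right and down, at radius r is drawn at 1 + k1 r^2 times it, then the intrinsics apply), "extrinsics" (4x4, takes a point from world to camera coordinates). Camera axes: x right, y down, z forward; pixel columns grow to the right and rows downward; lengths in mm; the calibration is good to about 2 mm. A picture is of the moment at which its call begins. There is no depth.
- bot.finish_job(): hands the job in; it is judged then, once.
The state is a dict: "t": time; "qpos": joint angles; "dq": joint speeds; "joint_efforts": joint torques, N m; "ee_pos": TCP position; "tcp_rot": TCP orientation; "contact_force": force on the tool from outside, world axes, zero at the start; "moment": the same for the moment, N m; "opening": opening from 0.0 (shut) to 1.0 (fully open); "finger_force": force on a finger pad.
Only numpy, scipy, OpenCV 4.12 (cv2) and the standard library are available. Lean on these libraries where they do the work, as an engineer would, in place of code of your own. Each camera call takes 0.05 s, during which the arm holds its last target. There are 200 camera calls.

### The job

The cork sole glued to the blue-banded sanding block has set. Wind the vice's handwheel anticlockwise (seen from above) through its full turn, up to its open stop, then lift the block out by its ends, set it down upright on the bare bench and let go, take it again by its long sides and put it sole down, fully home, in the blue slot of the block rack. Leave the wheel open, and do not disturb the other things on the bench.

Things in the scene. Friction and masses are not known exactly. Their poses are not given: they have to be found in the camera images.
- vise: Blue clamping vice fixed to the bench; base plate 120 x 300 x 10 mm, from y = -75 to +225 mm. Origin on the bench, below the clamped block's centre; x along the block's length, y from the fixed jaw (y = -46 to -16 mm, top 72 mm above the bench) to the moving jaw, gearbox and handwheel. Jaws, 54 mm wide in x, cover the block's long sides; its ends stand free, 4 mm beyond. Seat 30 mm above the bench.
- wheel (a joint): Turn of the handwheel in rad, growing anticlockwise seen from above; at the start 0 to 0.5 (clamped), open stop at 6.95; beyond 6.8 it counts as fully open. It moves the jaw away from the block by 3.2 mm per rad. Light friction (0.12 N m); stays where it is left.
- jaw_lip (a point): Tip of the steel lip on the moving jaw, middle of its free edge, underside 72 mm above the bench; lip 36 mm wide in x, 6 mm thick. Clamped, it reaches about 10 mm over the block's top and holds it down; the block can be lifted straight up only when the jaw is open.
- wheel_hub (a point): Centre of the top of the wheel's hub, on its vertical axis, 88 mm above the bench; 147 mm from the vice's origin along the vice's y. Aluminium rim, outer radius 62 mm, its top 86 mm above the bench.
- knob_top (a point): Centre of the top of the black upright spinner knob on the rim, 133 mm above the bench, 55 mm from the wheel's axis. Knob 22 mm in diameter, free length 46 mm (from 87 to 133 mm), free to revolve about its own upright axis, so it can be pinched from above and led around the circle without turning the hand.
- block_blue: The block to handle: beech sanding block, 62 x 32 x 40 mm (x long, y wide, z high), cork sole 6 mm thick at the bottom, mass 60 to 130 g; blue band around its middle. Origin at the centre of its underside. At the start it is in the vice, its x along the vice's x (either end may point either way, it is symmetric).
- slot_blue: Blue slot of the rack, for the blue-banded block; fixed. Origin at the centre of its underside, 12 mm above the bench; x along the slot. Floor 4 mm above the origin. Inner length 66 mm between blue end walls (8 mm thick, 36 mm wide, top 50 mm above the origin, so no room for fingers at the block's ends); inner width 38 mm between blue side lips (4 mm thick, top 8 mm above the origin).
- slot_red: Red slot of the rack, same shape; holds the red-banded block. The three slots stand in a row along the rack's x, 88 mm apart, in any order.
- slot_yellow: Yellow slot of the rack, same shape, empty.
- rack: Wooden base board of the rack, 290 x 84 x 12 mm, fixed. Origin at the centre of its underside, x along its length.
- block_red: Bystander: beech sanding block, 62 x 32 x 40 mm (x long, y wide, z high), cork sole 6 mm thick at the bottom, mass 60 to 130 g; red band, in the red slot. Origin at the centre of its underside.
- block_yellow: Bystander: beech sanding block, 62 x 32 x 40 mm (x long, y wide, z high), cork sole 6 mm thick at the bottom, mass 60 to 130 g; yellow band, lying on the bench sole down. Origin at the centre of its underside.
- glue: Bystander: white glue bottle with red cap, 52 mm in diameter, 150 mm high, standing. Origin at the centre of its underside.
- tin: Bystander: open steel tin, 76 mm in diameter, 100 mm high. Origin at the centre of its underside.
- ladle: Bystander: half-carved wooden ladle, about 225 mm long, 36 mm high, lying. Origin near its middle.
- gouge: Bystander: gouge with dark wooden handle, 200 mm long, lying. Origin near its middle.
- offcut: Bystander: wooden offcut 90 x 45 x 22 mm. Origin at the centre of its underside.
Things that resemble listed ones, but are neither listed nor needed, are in the scene too. What is shaped like the block_blue but black is not meant.

How it is judged (in metres and radians):
On the way, in this order (a step that is already met when the one before it is completed fails the run):
1. the handwheel is wound through its full turn to its open stop, with the block still in the vice (value of joint wheel above 6.8 rad and z of block_blue in the frame of vise above 0.02 m and horizontal distance between block_blue and vise below 0.04 m), for 0.2 s.
2. the block stands upright on the bare bench, let go (height (world z) of block_blue below 0.005 m and angle between block_blue's own z axis and vertical below 0.1 rad and contact force between the fingers and block_blue below 0.1 N and linear speed of block_blue below 0.02 m/s), for 0.2 s.
At the end, for the whole second after the job is handed in: The blue-banded block stands sole down, fully home in the blue slot (centred within 6 mm along and 7 mm across, underside within 3 mm of the slot's floor, in line within 0.2 rad, upright within 0.08 rad), released and at rest; the wheel is still open (joint above 6.7 rad) (x of block_blue in the frame of slot_blue between -0.006 and 0.006 m and y of block_blue in the frame of slot_blue between -0.007 and 0.007 m and z of block_blue in the frame of slot_blue between 0.001 and 0.007 m and angle between the x axis of block_blue and the x axis of slot_blue, either way round below 0.2 rad and angle between block_blue's own z axis and vertical below 0.08 rad and linear speed of block_blue below 0.02 m/s and value of joint wheel above 6.7 rad and contact force between the fingers and block_blue below 0.1 N); the robot touches nothing.
It fails at once if one of the other things on the bench is shifted by more than 30 mm (the red-banded block, the yellow-banded block, the glue bottle, the tin, the ladle, the gouge, the offcut) (distance of any of block_red, block_yellow, glue, tin, ladle, gouge, offcut from where it was at the start of the episode above 0.03 m).
It also fails if it takes over 72 s, if anything falls off the work surface, if the arm or the gripper's body presses on something with over 40 N, if the wrist force passes 120 N, or if a joint passes its speed limit or range.

## Working session

There is one attempt and no reset: what is moved stays moved. The work goes in short steps, Python scripts to look and compute and a tool call to move; the robot and the scene stay as the last step left them, time stands still between calls to the robot, and variables do not carry over. Pictures are saved under pics/ and viewed, at most 10 in all, crops included, and the job is handed in when it is done.

Besides the shell and the picture viewer there is one more tool, called by a JSON object that holds its "fn" and its "kwargs", one argument or row to a line. move_arm: Moves the arm, as the interface text tells. Its arguments: {"type":"object","properties":{"series":{"type":"array","items":{"type":"array","items":{"type":"array","items":{"type":"number"}}}},"squeeze":{"type":"number"}},"required":["series"]}

```bash
ls; mkdir -p pics; cat > h.py <<'E'
import numpy as np, cv2
from cell import bot
def grab(n):
    d=bot.get_image(n); return d
def ray(d,uv):
    K=np.array(d["camera_matrix"],float);E=np.array(d["extrinsics"],float)
    x=(uv[0]-K[0,2])/K[0,0];y=(uv[1]-K[1,2])/K[1,1]
    p=cv2.undistortPoints(np.array([[uv]],float),K,np.array([d["k1"],0,0,0.]))[0,0]
    R=E[:3,:3];o=-R.T@E[:3,3];v=R.T@np.array([p[0],p[1],1.]);return o,v/np.linalg.norm(v)
def onz(d,uv,z):
    o,v=ray(d,uv);return o+v*(z-o[2])/v[2]
def tri(dl,uvl):
    A=np.zeros((3,3));b=np.zeros(3)
    for d,uv in zip(dl,uvl):
        o,v=ray(d,uv);P=np.eye(3)-np.outer(v,v);A+=P;b+=P@o
    return np.linalg.solve(A,b)
def proj(d,p):
    E=np.array(d["extrinsics"],float);c=E[:3,:3]@np.asarray(p,float)+E[:3,3]
    return cv2.projectPoints(c.reshape(1,3),np.zeros(3),np.zeros(3),np.array(d["camera_matrix"],float),np.array([d["k1"],0,0,0.]))[0][0,0]
E
python3 - <<'E'
from h import *
a=grab("scene");b=grab("side");w=grab("wrist")
import pickle;pickle.dump((a,b,w),open("v0.pkl","wb"))
for n,d in zip(("scene","side","wrist"),(a,b,w)):
    im=d["image"]; cv2.imwrite(f"pics/{n}0.png",cv2.resize(im,(800,600),interpolation=cv2.INTER_CUBIC) )
    E=np.array(d["extrinsics"]);print(n,(-E[:3,:3].T@E[:3,3]).round(),d["k1"],d["camera_matrix"][0][0])
s=bot.get_state();print(s,bot.tcp_to_grasp)
E
```

```text
pics
scene [1253.   86.  848.] 0.024203700181753884 349.17577511918216
side [  338. -1136.   788.] -0.03991119131936019 398.4421354497225
wrist [ 265. -568.  384.] 4.133911507182716e-05 338.91389767016176
{'t': 0.15, 'qpos': array([ 1.20048112,  0.41781016, -0.01027192,  1.61397346,  0.00469373,
        1.11074468, -0.05297898]), 'dq': array([ 6.51099982e-04, -1.66216667e-03, -5.59353239e-05, -2.85401728e-03,
        5.25291866e-04,  7.95700454e-04,  1.60053695e-03]), 'joint_efforts': array([ 1.68983785e-03, -8.51535416e+01,  6.39579054e-01, -4.26133239e+01,
       -4.87361290e-02,  1.72319741e-02,  4.00149963e-05]), 'ee_pos': array([ 201.71453402, -591.26631161,  205.01205861]), 'tcp_rot': array([[ 9.46426483e-01,  3.22919143e-01, -3.73067253e-04],
       [ 3.22919347e-01, -9.46426121e-01,  8.32731973e-04],
       [-8.41754985e-05, -9.08590227e-04, -9.99999584e-01]]), 'contact_force': array([ 0.84315761,  1.26806039, -0.19971964]), 'moment': array([ 0.03236174, -0.01099911,  0.05714965]), 'finger_force': 0.0, 'opening': 1.0018666041686033} 18.8
```

View pics/scene0.png

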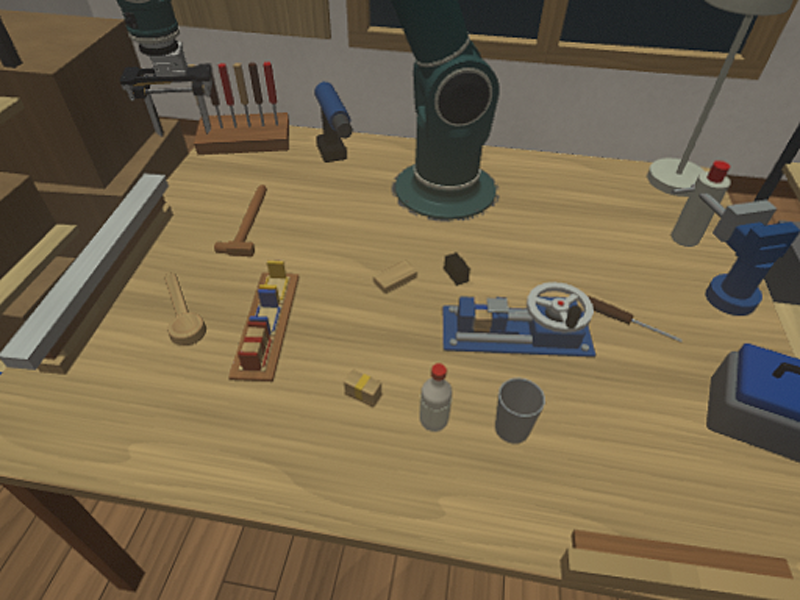

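View pics/side0.png

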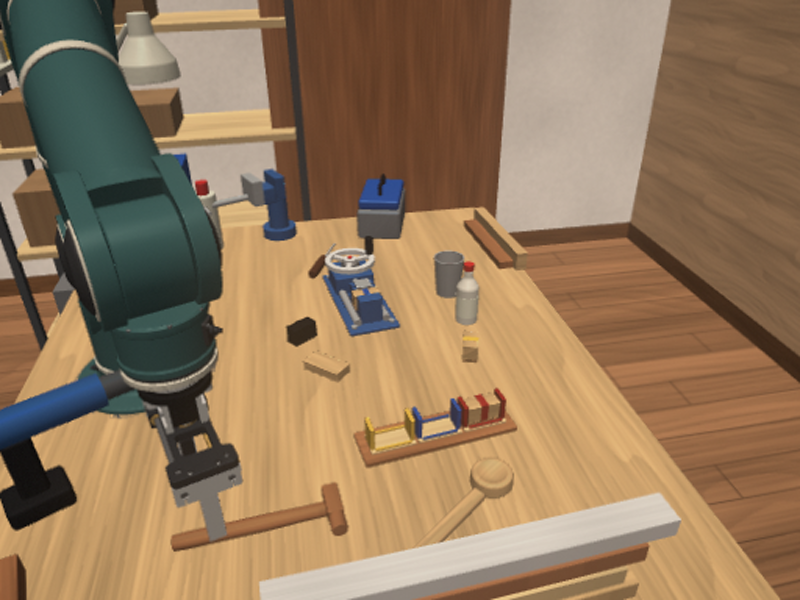

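Scene view: the vice is at (520,325), with its block at (485,315), wheel hub at (560,303) and knob at (573,315). The rack is at (268,325), with slots yellow (275,270), blue (267,300) and red (255,340). Candidates for the vice are the one at (520,325) and the blue drill-press-like thing at (740,265). Candidates for the block are the one in the vice (485,315), the black block (457,268), the offcut (395,277) and the yellow-banded block (363,387). I choose the vice at (520,325) and the block in its jaws, and will check with close crops.

```bash
python3 - <<'E'
from h import *
import pickle
a,b,w=pickle.load(open("v0.pkl","rb"))
def crop(d,x,y,wd,ht,W,H): return cv2.resize(d["image"][y:y+ht,x:x+wd],(W,H),interpolation=cv2.INTER_CUBIC)
# 4x zoom: tiles of 100x75 native
c=np.vstack([np.hstack([crop(a,282,173,100,75,400,300),crop(b,195,150,100,75,400,300)]),
  np.hstack([crop(a,130,165,100,75,400,300),crop(b,225,240,120,90,400,300)])])
cv2.imwrite("pics/crops0.png",c)
E
```

```text
(no output)
```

View pics/crops0.png

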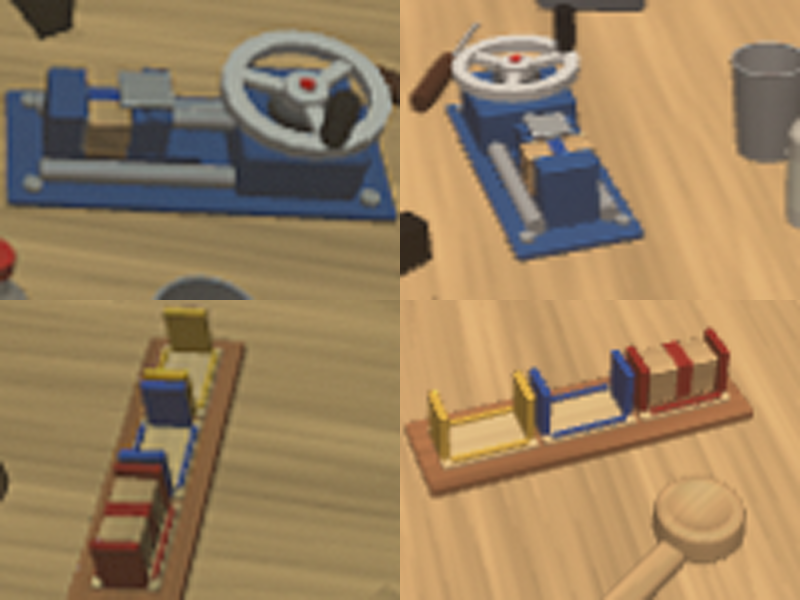

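The crops confirm it: blue-banded block in the jaws under the lip, red hub cap at scene (359,194) and side (224,164), knob beside it on the +x side. The blue slot is the middle one. Now triangulate.

```bash
python3 - <<'E'
from h import *
import pickle
a,b,w=pickle.load(open("v0.pkl","rb"))
def red(d,x,y,wd,ht):
    h=cv2.cvtColor(d["image"][y:y+ht,x:x+wd],cv2.COLOR_BGR2HSV)
    m=((h[...,0]<8)|(h[...,0]>172))&(h[...,1]>150)&(h[...,2]>110)
    q=np.argwhere(m);return (q.mean(0)[::-1]+[x,y]),len(q)
ra,rb=red(a,350,186,18,16),red(b,217,158,14,12);print(ra,rb)
hub=tri([a,b],[ra[0],rb[0]]);print("hub",hub,onz(a,ra[0],88),onz(b,rb[0],88))
ka,kb=(368.7,197.2),(236.4,152.5)
print("knob",tri([a,b],[ka,kb]),onz(a,ka,133),onz(b,kb,133))
for uv in [(285,196),(284,224),(380.7,227.5)]:print("plateA",onz(a,uv,10))
for uv in [(225,214.5),(255.5,209)]:print("plateB",onz(b,uv,10))
for uv in [(190.7,176.2),(167.5,175.5)]:print("rackA",onz(a,uv,12))
for uv in [(234.6,296.4),(226.5,277.5),(330.6,272.4)]:print("rackB",onz(b,uv,12))
# slot floor blue lips rectangle centre in side: floor corners rough z=16
print("slotB",onz(b,(225+186*.3,240+111*.3),16),"slotA",onz(a,(130+162/4,165+142/4),20))
# camera mount in tool frame
s=bot.get_state();E=np.array(w["extrinsics"]);o=-E[:3,:3].T@E[:3,3]
print("cam in tool",s["tcp_rot"].T@(o-s["ee_pos"]), (s["tcp_rot"].T@E[:3,:3].T).round(2))
E
```

```text
(array([358.2, 193.4]), 5) (array([223.5, 164. ]), 2)
hub [473.20834255 271.87375105  92.29123076] [468.58657711 273.0155375   88.        ] [474.1110797  280.27526488  88.        ]
knob [526.58601222 289.57451185 131.07974736] [524.72004487 290.80908794 133.        ] [527.13792455 279.75112808 133.        ]
plateA [446.05967443  52.35345365  10.        ]
plateA [565.36183915  63.36344894  10.        ]
plateA [523.86323315 356.21839095  10.        ]
plateB [446.17144788  37.70221578  10.        ]
plateB [558.4192704   51.17465681  10.        ]
rackA [ 414.67444581 -282.04515144   12.        ]
rackA [ 426.45975257 -362.0193645    12.        ]
rackB [ 421.94818183 -363.91518105   12.        ]
rackB [ 410.07037188 -286.62650066   12.        ]
rackB [ 705.64121426 -324.87094823   12.        ]
slotB [ 563.66930014 -304.2480748    16.        ] slotA [ 544.60612547 -307.65657599   20.        ]
cam in tool [  67.39469429   -1.72836051 -179.2692169 ] [[-0.   -0.97 -0.23]
 [ 1.   -0.   -0.  ]
 [-0.   -0.23  0.97]]
```

```bash
cat >> h.py <<'E'
def rel(p,yaw=None,s=None):
    s=s or bot.get_state();R=np.array(s["tcp_rot"])
    t=R.T@(np.asarray(p,float)-s["ee_pos"])/30
    r=[0,0,0]
    if yaw is not None:
        c,q=np.cos(np.radians(yaw)),np.sin(np.radians(yaw))
        T=np.array([[c,q,0],[q,-c,0],[0,0,-1.]])
        r=np.degrees(cv2.Rodrigues(R.T@T)[0].ravel())/8
    return np.r_[t,r].round(2).tolist()
E
python3 - <<'E'
from h import *
print(rel([430,-250,330],58),rel([470,200,260],98))
import pickle
a,b,w=pickle.load(open("v0.pkl","rb"))
k=.64
for n,u in dict(yellow=(363,400),glue=(436,425),tin=(515,435),offcut=(395,285),black=(457,280)).items():print(n,onz(a,np.array(u)*k,0).round())
E
```

```text
[10.87, -8.31, -4.16, -0.01, -0.0, -4.9] [16.98, -22.08, -1.81, -0.01, -0.0, -9.9]
yellow [702. -69.   0.]
glue [730.  70.   0.]
tin [724. 209.   0.]
offcut [392. -66.   0.]
black [350.  68.   0.]
```

{"fn": "move_arm", "kwargs": {
  "series": [
    [[2.7, -2.1, -4.2, 0, 0, -1.2, 1], [5.4, -4.2, -4.2, 0, 0, -2.4, 1], [8.2, -6.2, -4.2, 0, 0, -3.7, 1], [10.9, -8.3, -4.2, 0, 0, -4.9, 1], [11.7, -10, -3.8, 0, 0, -5.5, 1], [12.5, -11.8, -3.4, 0, 0, -6.2, 1], [13.3, -13.5, -3, 0, 0, -6.8, 1], [14.1, -15.2, -2.6, 0, 0, -7.5, 1], [14.9, -16.9, -2.4, 0, 0, -8.2, 1], [15.7, -18.7, -2.2, 0, 0, -8.8, 1], [16.4, -20.4, -2, 0, 0, -9.4, 1], [17, -22, -1.8, 0, 0, -9.9, 1], [17, -22, -1.8, 0, 0, -9.9, 1], [17, -22, -1.8, 0, 0, -9.9, 1], [17, -22, -1.8, 0, 0, -9.9, 1], [17, -22, -1.8, 0, 0, -9.9, 1], [17, -22, -1.8, 0, 0, -9.9, 1], [17, -22, -1.8, 0, 0, -9.9, 1], [17, -22, -1.8, 0, 0, -9.9, 1], [17, -22, -1.8, 0, 0, -9.9, 1]]
  ]
}}

```text
t: 2.15
ee_pos: [471.1, 197.8, 259.1]
tcp_rot: [[-0.141, 0.99, -0.001], [0.99, 0.141, 0.0], [0.0, -0.001, -1.0]]
contact_force: [-0.3, 0.4, -0.1]
opening: 0.998
finger_force: 0.0
```

```bash
python3 - <<'E'
from h import *
import pickle
w=grab("wrist");pickle.dump(w,open("v1.pkl","wb"));s=bot.get_state();print(s["t"],s["ee_pos"],s["tcp_rot"].round(3),s["qpos"].round(2))
cv2.imwrite("pics/w1.png",cv2.resize(w["image"],(800,600),interpolation=cv2.INTER_CUBIC))
E
```

```text
2.2 [471.31169715 197.0703929  259.27223514] [[-0.139  0.99  -0.   ]
 [ 0.99   0.139 -0.   ]
 [-0.    -0.001 -1.   ]] [ 0.27  0.25 -0.85  1.81  0.2   1.18 -0.5 ]
```

View pics/w1.png

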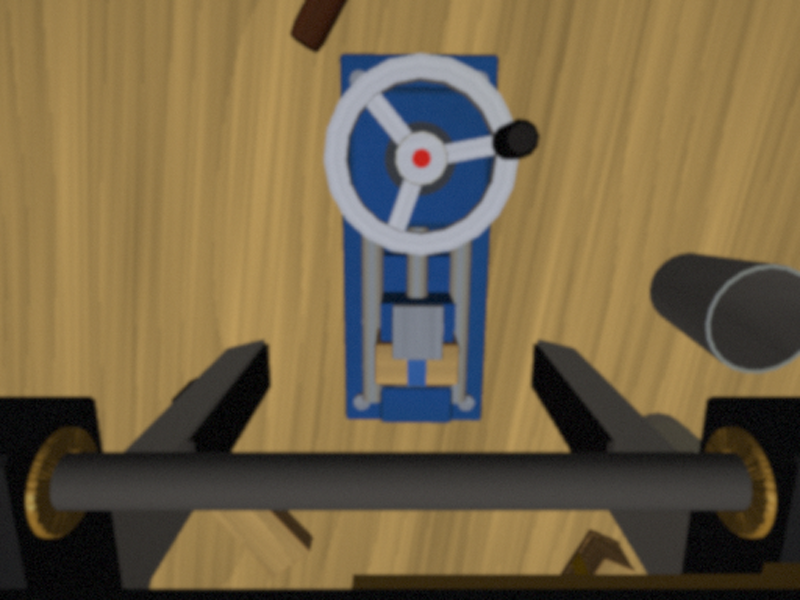

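The wrist view shows the vice with the hub at (421,158), knob top at (521,138), plate corners (341,55), (497,55), (347,419) and (481,419), the blue-banded block at (417,370), and the tin clear at the right.

```bash
python3 - <<'E'
from h import *
import pickle
w=pickle.load(open("v1.pkl","rb"));im=w["image"]
h=cv2.cvtColor(im,cv2.COLOR_BGR2HSV)
m=((h[...,0]<8)|(h[...,0]>172))&(h[...,1]>150)&(h[...,2]>90);m[:90]=0;m[115:]=0
q=np.argwhere(m).mean(0)[::-1];hub=onz(w,q,88);print("hub",q,hub)
g=im.max(2)[70:110,300:360]<60
n,l,st,c=cv2.connectedComponentsWithStats(g.astype(np.uint8));print(st,c+[300,70])
for u in (520,522):
  k=onz(w,np.array([u,138])*.64,133);d=k-hub;print("knob",k,np.linalg.norm(d),np.degrees(np.arctan2(d[1],d[0])))
P=[onz(w,np.array(u)*.64,10) for u in [(341,55),(497,55),(347,419),(481,419)]]
P=np.array(P);print(P.round(1),P.mean(0))
y=(P[0]+P[1]-P[2]-P[3])[:2];y/=np.linalg.norm(y);print("y",y,"org plate",P.mean(0)[:2]-75*y,"org hub",hub[:2]-147*y, np.degrees(np.arctan2(y[1],y[0])))
# block ends top z=70
for u in [(377,364),(459,364)]:print("end",onz(w,np.array(u)*.64,70))
E
```

```text
hub [269.38461538 100.87179487] [472.71447521 276.25392118  88.        ]
[[   0    0   60   40 1867]
 [  16    7   28   24  533]] [[329.46170327  89.61756829]
 [329.63414634  89.08818011]]
knob [523.90682355 293.01962273 133.        ] 70.19077772083268 18.13383113210812
knob [525.00140322 293.174812   133.        ] 71.02984856380469 17.93241498388928
[[404.9 343.6  10. ]
 [520.6 360.   10. ]
 [444.1  49.3  10. ]
 [560.9  66.   10. ]] [482.62224899 204.71633755  10.        ]
y [-0.13396035  0.99098669] org plate [492.66927557 130.39233566] org hub [492.40664731 130.57887748] 97.6985065292615
end [463.2342057  126.68219914  70.        ]
end [523.11893657 135.20241379  70.        ]
```

{"fn": "move_arm", "kwargs": {
  "series": [
    [[1.5, 1.1, 1, 0, 0, 0, 0.65], [2.92, 2.21, 2, 0, 0, 0, 0.65], [2.92, 2.21, 3, 0, 0, 0, 0.65], [2.92, 2.21, 4, 0, 0, 0, 0.65], [2.92, 2.21, 4.8, 0, 0, 0, 0.65], [2.92, 2.21, 5.4, 0, 0, 0, 0.65], [2.92, 2.21, 5.4, 0, 0, 0, 0.65], [2.92, 2.21, 5.4, 0, 0, 0, 0], [2.92, 2.21, 5.4, 0, 0, 0, 0], [2.92, 2.21, 5.4, 0, 0, 0, 0], [2.92, 2.21, 5.4, 0, 0, 0, 0], [2.92, 2.21, 5.4, 0, 0, 0, 0]]
  ],
  "squeeze": 25
}}

```text
t: 3.4
ee_pos: [524.9, 293.9, 97.8]
tcp_rot: [[-0.14, 0.99, 0.0], [0.99, 0.14, 0.0], [0.0, 0.0, -1.0]]
contact_force: [0.1, -0.4, 0.6]
opening: 0.263
finger_force: 0.0
```

```bash
python3 - <<'E'
from h import *
s=bot.get_state();print(s["t"],s["ee_pos"],s["opening"]*94,s["finger_force"],s["contact_force"],s["moment"])
hub=np.array([472.5,276.]);d=s["ee_pos"][:2]-hub;print(np.linalg.norm(d),np.degrees(np.arctan2(d[1],d[0])))
R=s["tcp_rot"];a0=np.radians(18.1)
for i in range(0,24):
    a=a0+np.radians(17)*i
    v=55*np.array([np.cos(a)-np.cos(a0),np.sin(a)-np.sin(a0),0])
    print(i,(R.T@v/30).round(2)[:2].tolist())
E
```

```text
3.4 [524.90774938 293.8792758   97.84792979] 24.700721649266107 0.0 [ 0.05006124 -0.41199744  0.61573663] [ 0.01640318 -0.12406154  0.00783155]
55.37364624301439 18.837439422501422
0 [0.0, 0.0]
1 [0.51, -0.17]
2 [0.95, -0.49]
3 [1.28, -0.92]
4 [1.47, -1.43]
5 [1.51, -1.97]
6 [1.38, -2.49]
7 [1.1, -2.96]
8 [0.7, -3.33]
9 [0.21, -3.56]
10 [-0.32, -3.64]
11 [-0.86, -3.56]
12 [-1.35, -3.32]
13 [-1.75, -2.96]
14 [-2.02, -2.49]
15 [-2.15, -1.96]
16 [-2.11, -1.42]
17 [-1.92, -0.91]
18 [-1.59, -0.48]
19 [-1.15, -0.17]
20 [-0.64, 0.0]
21 [-0.09, 0.01]
22 [0.43, -0.13]
23 [0.88, -0.42]
```

{"fn": "move_arm", "kwargs": {
  "series": [
    [[0, 0, 0, 0, 0, 0, 0], [0, 0, 0, 0, 0, 0, 0], [0, 0, 0, 0, 0, 0, 0], [0, 0, 0, 0, 0, 0, 0], [0.26, -0.07, 0, 0, 0, 0, 0], [0.51, -0.17, 0, 0, 0, 0, 0], [0.74, -0.32, 0, 0, 0, 0, 0], [0.95, -0.49, 0, 0, 0, 0, 0], [1.13, -0.69, 0, 0, 0, 0, 0], [1.28, -0.92, 0, 0, 0, 0, 0], [1.39, -1.17, 0, 0, 0, 0, 0], [1.47, -1.43, 0, 0, 0, 0, 0], [1.51, -1.7, 0, 0, 0, 0, 0], [1.51, -1.97, 0, 0, 0, 0, 0], [1.46, -2.24, 0, 0, 0, 0, 0], [1.38, -2.49, 0, 0, 0, 0, 0], [1.26, -2.74, 0, 0, 0, 0, 0], [1.1, -2.96, 0, 0, 0, 0, 0], [0.91, -3.16, 0, 0, 0, 0, 0], [0.7, -3.33, 0, 0, 0, 0, 0]]
  ]
}}

```text
t: 5.4
ee_pos: [423.2, 300.5, 97.8]
tcp_rot: [[-0.14, 0.99, 0.001], [0.99, 0.14, 0.001], [0.0, 0.001, -1.0]]
contact_force: [8.4, -0.2, 3.8]
opening: 0.224
finger_force: 25.0
```

```bash
cat > arc.py <<'E'
from h import *
import sys
s=bot.get_state();print(s["t"],s["ee_pos"],s["opening"]*94,s["finger_force"],s["contact_force"].round(1),s["moment"].round(2))
hub=np.array([472.5,276.]);d=s["ee_pos"][:2]-hub;print(np.linalg.norm(d),np.degrees(np.arctan2(d[1],d[0])))
R=s["tcp_rot"];a0=np.radians(float(sys.argv[1]))
for i in range(0,21):
    a=a0+np.radians(float(sys.argv[2]))*i
    v=55*np.array([np.cos(a)-np.cos(a0),np.sin(a)-np.sin(a0),0])
    print(i,(R.T@v/30).round(2)[:2].tolist())
E
python3 arc.py 154.1 10
```

```text
5.4 [423.23705193 300.49440897  97.75651462] 21.063449560989284 25.00256602652371 [ 8.4 -0.2  3.8] [-0.28 -2.26 -0.01]
55.01648956358417 153.56262265016608
0 [0.0, 0.0]
1 [-0.28, -0.15]
2 [-0.58, -0.26]
3 [-0.9, -0.31]
4 [-1.22, -0.3]
5 [-1.53, -0.24]
6 [-1.83, -0.13]
7 [-2.1, 0.04]
8 [-2.34, 0.25]
9 [-2.54, 0.5]
10 [-2.7, 0.78]
11 [-2.8, 1.08]
12 [-2.85, 1.4]
13 [-2.85, 1.71]
14 [-2.79, 2.03]
15 [-2.67, 2.33]
16 [-2.51, 2.6]
17 [-2.3, 2.84]
18 [-2.05, 3.04]
19 [-1.77, 3.2]
20 [-1.46, 3.3]
```

Gripped and tracking well.

{"fn": "move_arm", "kwargs": {
  "series": [
    [[-0.28, -0.15, 0, 0, 0, 0, 0], [-0.58, -0.26, 0, 0, 0, 0, 0], [-0.9, -0.31, 0, 0, 0, 0, 0], [-1.22, -0.3, 0, 0, 0, 0, 0], [-1.53, -0.24, 0, 0, 0, 0, 0], [-1.83, -0.13, 0, 0, 0, 0, 0], [-2.1, 0.04, 0, 0, 0, 0, 0], [-2.34, 0.25, 0, 0, 0, 0, 0], [-2.54, 0.5, 0, 0, 0, 0, 0], [-2.7, 0.78, 0, 0, 0, 0, 0], [-2.8, 1.08, 0, 0, 0, 0, 0], [-2.85, 1.4, 0, 0, 0, 0, 0], [-2.85, 1.71, 0, 0, 0, 0, 0], [-2.79, 2.03, 0, 0, 0, 0, 0], [-2.67, 2.33, 0, 0, 0, 0, 0], [-2.51, 2.6, 0, 0, 0, 0, 0], [-2.3, 2.84, 0, 0, 0, 0, 0], [-2.05, 3.04, 0, 0, 0, 0, 0], [-1.77, 3.2, 0, 0, 0, 0, 0], [-1.46, 3.3, 0, 0, 0, 0, 0]]
  ]
}}

```text
t: 7.4
ee_pos: [527.7, 270.8, 97.7]
tcp_rot: [[-0.139, 0.99, 0.0], [0.99, 0.139, -0.001], [-0.001, 0.0, -1.0]]
contact_force: [0.3, -3.0, 10.5]
opening: 0.228
finger_force: 25.0
```

```bash
python3 arc.py 354.1 5
```

```text
7.4 [527.66491221 270.79978621  97.71372576] 21.424571470471417 25.001783076440915 [ 0.3 -3.  10.5] [-0.78 -0.1  -0.01]
55.40947357693761 -5.385169972257122
0 [0.0, 0.0]
1 [0.16, 0.03]
2 [0.32, 0.05]
3 [0.48, 0.05]
4 [0.64, 0.04]
5 [0.79, 0.02]
6 [0.95, -0.02]
7 [1.1, -0.07]
8 [1.25, -0.13]
9 [1.39, -0.21]
10 [1.52, -0.3]
11 [1.65, -0.4]
12 [1.76, -0.51]
13 [1.87, -0.63]
14 [1.96, -0.76]
15 [2.05, -0.89]
16 [2.12, -1.04]
17 [2.17, -1.19]
18 [2.22, -1.34]
19 [2.25, -1.5]
20 [2.27, -1.66]
```

{"fn": "move_arm", "kwargs": {
  "series": [
    [[0.16, 0.03, 0, 0, 0, 0, 0], [0.32, 0.05, 0, 0, 0, 0, 0], [0.48, 0.05, 0, 0, 0, 0, 0], [0.64, 0.04, 0, 0, 0, 0, 0], [0.79, 0.02, 0, 0, 0, 0, 0], [0.95, -0.02, 0, 0, 0, 0, 0], [1.1, -0.07, 0, 0, 0, 0, 0], [1.25, -0.13, 0, 0, 0, 0, 0], [1.39, -0.21, 0, 0, 0, 0, 0], [1.52, -0.3, 0, 0, 0, 0, 0], [1.58, -0.35, 0, 0, 0, 0, 0], [1.58, -0.35, 0, 0, 0, 0, 0], [1.58, -0.35, 0, 0, 0, 0, 0]]
  ]
}}

```text
t: 8.7
ee_pos: [511.2, 316.1, 97.8]
tcp_rot: [[-0.139, 0.99, 0.002], [0.99, 0.139, -0.0], [-0.0, 0.002, -1.0]]
contact_force: [7.5, -0.7, 4.8]
opening: 0.225
finger_force: 25.0
```

```bash
python3 arc.py 46.6 2|head -5
```

```text
8.7 [511.2037046  316.11292468  97.75704785] 21.184511952029876 25.001926361583173 [ 7.5 -0.7  4.8] [-0.34 -1.9   0.01]
55.74068062679167 46.02432394436972
0 [0.0, 0.0]
1 [0.05, -0.04]
2 [0.1, -0.08]
```

{"fn": "move_arm", "kwargs": {
  "series": [
    [[0.05, -0.04, 0, 0, 0, 0, 0], [0.1, -0.08, 0, 0, 0, 0, 0], [0.14, -0.13, 0, 0, 0, 0, 0], [0.14, -0.13, 0, 0, 0, 0, 0]]
  ]
}}

```text
t: 9.1
ee_pos: [510.6, 317.4, 97.9]
tcp_rot: [[-0.136, 0.991, 0.007], [0.991, 0.136, -0.001], [-0.002, 0.006, -1.0]]
contact_force: [28.7, -9.1, -2.8]
opening: 0.234
finger_force: 25.0
```

```bash
python3 arc.py 52 2|head -2
```

```text
9.1 [510.55212939 317.38008783  97.91157479] 21.98755128204831 24.98211916652508 [28.7 -9.1 -2.8] [-2.   -6.95  0.07]
56.21633410385144 47.39910868061221
```

{"fn": "move_arm", "kwargs": {
  "series": [
    [[-0.08, 0.07, 0, 0, 0, 0, 0], [-0.1, 0.09, 0, 0, 0, 0, 0.3], [-0.1, 0.09, 0, 0, 0, 0, 0.6], [-0.1, 0.09, 0, 0, 0, 0, 0.6], [-0.1, 0.09, 0, 0, 0, 0, 0.6], [-0.1, 0.09, -1, 0, 0, 0, 0.6], [-0.1, 0.09, -2, 0, 0, 0, 0.6], [-0.1, 0.09, -3, 0, 0, 0, 0.8], [-1.3, -0.3, -3.4, 0, 0, 0, 1], [-2.5, -0.6, -3.4, 0, 0, 0, 1], [-3.7, -0.9, -3.4, 0, 0, 0, 1], [-4.9, -1.2, -3.4, 0, 0, 0, 1], [-6.05, -1.47, -3.4, 0, 0, 0, 1], [-6.05, -1.47, -3.4, 0, 0, 0, 1], [-6.05, -1.47, -3.4, 0, 0, 0, 1], [-6.05, -1.47, -3.4, 0, 0, 0, 1]]
  ]
}}

```text
t: 10.7
ee_pos: [487.2, 135.4, 199.5]
tcp_rot: [[-0.141, 0.99, -0.0], [0.99, 0.141, 0.0], [0.0, 0.0, -1.0]]
contact_force: [0.1, 0.3, -0.1]
opening: 0.998
finger_force: 0.0
```

```bash
python3 - <<'E'
from h import *
import pickle
w=grab("wrist");b=grab("scene");pickle.dump((w,b),open("v2.pkl","wb"));s=bot.get_state();print(s["t"],s["ee_pos"],s["tcp_rot"].round(3))
cv2.imwrite("pics/w2.png",np.hstack([w["image"][:,56:456],cv2.resize(b["image"][173:273,282:386],(400,384))]))
E
```

```text
10.8 [487.15105149 135.56260035 199.4324897 ] [[-0.142  0.99  -0.   ]
 [ 0.99   0.142  0.001]
 [ 0.001 -0.    -1.   ]]
```

View pics/w2.png

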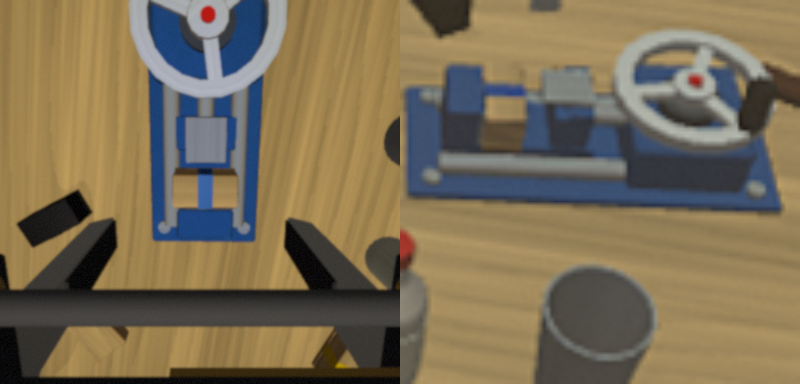

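The jaw is open (lip edge at row 163, clear of the block), and the block top spans (174–238, 170–208) in the left panel.

```bash
python3 - <<'E'
from h import *
import pickle
w,b=pickle.load(open("v2.pkl","rb"));im=w["image"]
h=cv2.cvtColor(im,cv2.COLOR_BGR2HSV)
m=((h[...,0]>5)&(h[...,0]<30)&(h[...,1]>60)).astype(np.uint8)
m[:, :215]=0;m[:,310:]=0
sub=np.zeros_like(m);sub[160:215,222:302]=m[160:215,222:302]
n,l,st,c=cv2.connectedComponentsWithStats(sub);print(st[1:],c[1:])
big=[i for i in range(1,n) if st[i][4]>80]
q=np.argwhere(np.isin(l,big))[:,::-1].astype(np.float32)
r=cv2.minAreaRect(q);print(r)
P=np.array([onz(w,p,70) for p in cv2.boxPoints(r)]);print(P.round(1),P.mean(0))
print(rel([492.7,131,200]),rel([492.7,131,31]))
K=np.array(onz(b,(282+758*.26-104,173+85*.26),133));print("knob",K)
E
```

```text
[[228 168  26  40 931]
 [268 168  27  41 947]] [[240.64983888 188.06444683]
 [281.1467793  188.43083421]]
((261.01849365234375, 187.538818359375), (65.69939422607422, 40.107967376708984), 1.1017061471939087)
[[463.  111.   70. ]
 [459.  149.3  70. ]
 [519.2 156.7  70. ]
 [524.9 118.6  70. ]] [491.52878607 133.87755478  70.        ]
[-0.18, 0.16, -0.02, 0.0, 0.0, 0.0] [-0.18, 0.16, 5.61, 0.0, 0.0, 0.0]
knob [512.87075854 309.04831975 133.        ]
```

{"fn": "move_arm", "kwargs": {
  "series": [
    [[-0.18, 0.15, 1.2, 0, 0, 0, 1], [-0.18, 0.15, 2.4, 0, 0, 0, 1], [-0.18, 0.15, 3.4, 0, 0, 0, 1], [-0.18, 0.15, 4.2, 0, 0, 0, 1], [-0.18, 0.15, 4.8, 0, 0, 0, 1], [-0.18, 0.15, 5.18, 0, 0, 0, 1], [-0.18, 0.15, 5.18, 0, 0, 0, 1], [-0.18, 0.15, 5.18, 0, 0, 0, 0.6], [-0.18, 0.15, 5.18, 0, 0, 0, 0.6], [-0.18, 0.15, 5.18, 0, 0, 0, 0.6], [-0.18, 0.15, 5.18, 0, 0, 0, 0.6], [-0.18, 0.15, 5.18, 0, 0, 0, 0.6]]
  ],
  "squeeze": 20
}}

```text
t: 12.0
ee_pos: [492.8, 129.6, 44.5]
tcp_rot: [[-0.14, 0.99, 0.001], [0.99, 0.14, -0.0], [-0.0, 0.001, -1.0]]
contact_force: [-0.9, -0.9, 5.7]
opening: 0.654
finger_force: 20.0
```

```bash
python3 - <<'E'
from h import *
s=bot.get_state();print(s["t"],s["ee_pos"],s["opening"]*94,s["finger_force"],s["contact_force"].round(1))
print(rel([s["ee_pos"][0],s["ee_pos"][1],180]),rel([550,-110,180],98),rel([550,-110,16]))
E
```

```text
12.0 [492.76301414 129.585236    44.45708957] 61.464183589928545 19.98609960079193 [-0.9 -0.9  5.7]
[-0.0, 0.0, -4.52, 0.0, 0.0, 0.0] [-8.17, 0.78, -4.52, 0.0, 0.0, 0.0] [-8.17, 0.77, 0.95, 0.0, 0.0, 0.0]
```

{"fn": "move_arm", "kwargs": {
  "series": [
    [[0, 0, -0.4, 0, 0, 0, 0.5], [0, 0, -1, 0, 0, 0, 0.5], [0, 0, -2, 0, 0, 0, 0.5], [0, 0, -3, 0, 0, 0, 0.5], [0, 0, -3.5, 0, 0, 0, 0.5], [-1, 0.1, -3.8, 0, 0, 0, 0.5], [-2.2, 0.2, -3.8, 0, 0, 0, 0.5], [-3.4, 0.3, -3.8, 0, 0, 0, 0.5], [-4.6, 0.4, -3.8, 0, 0, 0, 0.5], [-5.8, 0.5, -3.5, 0, 0, 0, 0.5], [-7, 0.6, -3, 0, 0, 0, 0.5], [-7.8, 0.7, -2.2, 0, 0, 0, 0.5], [-8.17, 0.77, -1.4, 0, 0, 0, 0.5], [-8.17, 0.77, -0.6, 0, 0, 0, 0.5], [-8.17, 0.77, 0, 0, 0, 0, 0.5], [-8.17, 0.77, 0.4, 0, 0, 0, 0.5], [-8.17, 0.77, 0.7, 0, 0, 0, 0.5], [-8.17, 0.77, 0.85, 0, 0, 0, 0.5], [-8.17, 0.77, 0.85, 0, 0, 0, 0.5], [-8.17, 0.77, 0.85, 0, 0, 0, 0.5]]
  ]
}}

```text
t: 14.0
ee_pos: [550.0, -109.8, 19.1]
tcp_rot: [[-0.14, 0.99, 0.001], [0.99, 0.14, -0.0], [-0.0, 0.001, -1.0]]
contact_force: [0.3, -0.2, -0.8]
opening: 0.657
finger_force: 20.0
```

```bash
python3 - <<'E'
from h import *
s=bot.get_state();print(s["t"],s["ee_pos"],s["opening"]*94,s["finger_force"],s["contact_force"].round(1))
a=grab("side");cv2.imwrite("pics/s3.png",cv2.resize(a["image"][150:300,180:380],(800,600)))
E
```

```text
14.0 [ 550.01064803 -109.82522746   19.11781163] 61.78118987825327 19.9851992726326 [ 0.3 -0.2 -0.8]
```

View pics/s3.png

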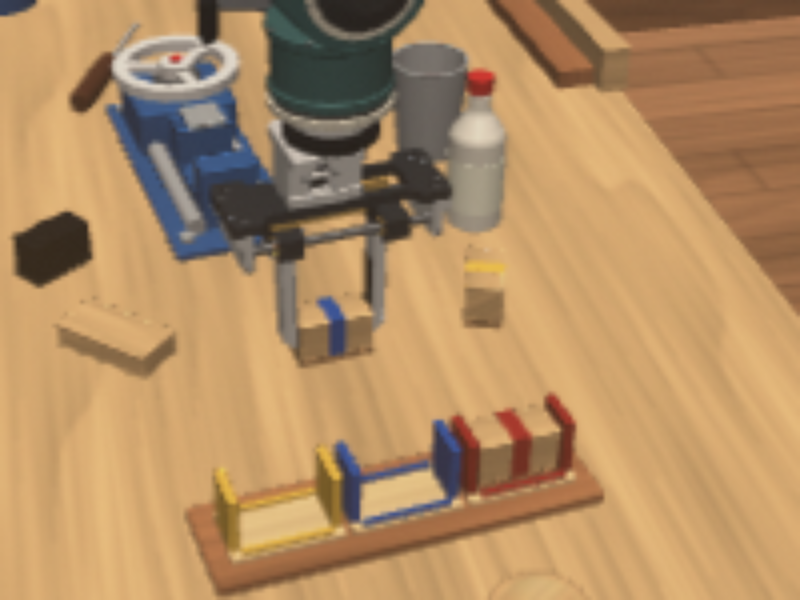

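{"fn": "move_arm", "kwargs": {
  "series": [
    [[0, 0, 0.05, 0, 0, 0, 0.5], [0, 0, 0.1, 0, 0, 0, 0.5], [0, 0, 0.14, 0, 0, 0, 0.5], [0, 0, 0.15, 0, 0, 0, 0.5], [0, 0, 0.15, 0, 0, 0, 1], [0, 0, 0.15, 0, 0, 0, 1], [0, 0, 0.15, 0, 0, 0, 1], [0, 0, 0.15, 0, 0, 0, 1], [0, 0, 0.15, 0, 0, 0, 1], [0, 0, -0.5, 0, 0, 0, 1], [0, 0, -1.5, 0, 0, 0, 1], [0, 0, -3, 0, 0, 0, 1], [0, 0, -4.5, 0, 0, 0, 1], [0, 0, -5.5, 0, 0, 0, 1]]
  ]
}}

```text
t: 15.45
ee_pos: [550.2, -109.6, 186.5]
tcp_rot: [[-0.14, 0.99, 0.002], [0.99, 0.14, -0.0], [-0.001, 0.002, -1.0]]
contact_force: [-0.0, 0.3, 0.4]
opening: 1.004
finger_force: 0.0
```

```bash
python3 - <<'E'
from h import *
s=bot.get_state();print(s["t"],s["ee_pos"],s["contact_force"].round(1),s["qpos"].round(2))
print(rel([550,-110,200],8),rel([550,-210,230],8))
E
```

```text
15.45 [ 550.21782203 -109.64239934  186.5274605 ] [-0.   0.3  0.4] [ 0.72  0.41 -0.73  1.78  0.31  1.07  0.02]
[-0.01, -0.01, -0.45, 0.02, -0.01, 11.26] [-3.31, -0.47, -1.45, 0.02, -0.01, 11.26]
```

{"fn": "move_arm", "kwargs": {
  "series": [
    [[0, 0, -0.4, 0, 0, 1, 1], [0, 0, -0.4, 0, 0, 2, 1], [0, 0, -0.4, 0, 0, 3, 1], [0, 0, -0.4, 0, 0, 4, 1], [0, 0, -0.4, 0, 0, 5, 1], [0, 0, -0.4, 0, 0, 6, 1], [0, 0, -0.4, 0, 0, 7, 1], [0, 0, -0.4, 0, 0, 8, 1], [0, 0, -0.4, 0, 0, 9, 1], [0, 0, -0.4, 0, 0, 10, 1], [0, 0, -0.4, 0, 0, 11, 1], [0, 0, -0.4, 0, 0, 11.25, 1], [0, 0, -0.4, 0, 0, 11.25, 1], [0, 0, -0.4, 0, 0, 11.25, 1]]
  ]
}}

```text
t: 16.85
ee_pos: [549.6, -109.8, 195.5]
tcp_rot: [[0.99, 0.142, -0.0], [0.142, -0.99, 0.0], [-0.0, -0.0, -1.0]]
contact_force: [0.4, -0.3, -0.5]
opening: 1.0
finger_force: 0.0
```

```bash
python3 - <<'E'
from h import *
import pickle
s=bot.get_state();w=grab("wrist");pickle.dump(w,open("v3.pkl","wb"));print(s["t"],s["ee_pos"],s["tcp_rot"].round(3))
cv2.imwrite("pics/w3.png",w["image"])
h=cv2.cvtColor(w["image"],cv2.COLOR_BGR2HSV)
m=((h[...,0]>100)&(h[...,0]<125)&(h[...,1]>120)).astype(np.uint8)
n,l,st,c=cv2.connectedComponentsWithStats(m)
for i in range(1,n):
    if st[i][4]>60:
        r=cv2.minAreaRect(np.argwhere(l==i)[:,::-1].astype(np.float32));print(st[i],r)
E
```

```text
16.85 [ 549.64817152 -109.77186201  195.49055163] [[ 0.99   0.142 -0.   ]
 [ 0.142 -0.99   0.   ]
 [-0.    -0.    -1.   ]]
[   0  140  109  102 8258] ((54.0, 190.5), (101.0, 108.0), 90.0)
[424 156  57  65 680] ((459.6183166503906, 178.78399658203125), (69.46154022216797, 50.53845977783203), 67.38013458251953)
[411 163   9  58 166] ((415.2017517089844, 191.46533203125), (2.9106216430664062, 57.427024841308594), 6.632514476776123)
[242 173  31  12 362] ((257.0, 178.5), (11.0, 30.0), 90.0)
[415 223  54  19 684] ((441.5, 232.0), (18.0, 53.0), 90.0)
```

View pics/w3.png

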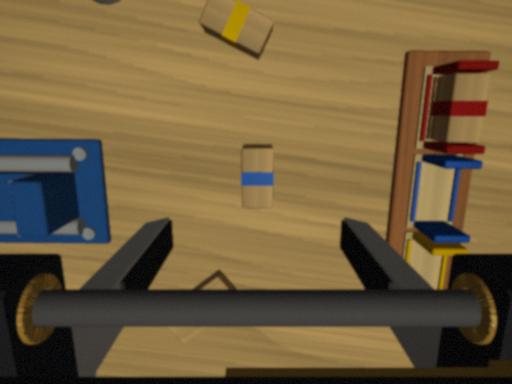

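The block stands upright, released, with its band at (257,179) in line with the tool. The blue slot is at (440,198), between the red block and the yellow slot.

```bash
python3 - <<'E'
from h import *
import pickle
w=pickle.load(open("v3.pkl","rb"))
p=onz(w,(257,178.5),40);print("block",p,onz(w,(242,178.5),40),onz(w,(273,178.5),40),onz(w,(257.5,147),40),onz(w,(257.5,208),40))
print("slot",onz(w,(435,192),16))
print(rel([p[0],p[1],20],8))
E
```

```text
block [ 548.94446327 -109.09293487   40.        ] [546.8096701  -94.13322041  40.        ] [ 551.22161348 -125.05024268   40.        ] [ 580.34495887 -105.0899983    40.        ] [ 518.38780855 -113.99239476   40.        ]
slot [ 556.71149174 -304.06130821   16.        ]
[-0.02, -0.03, 5.85, -0.0, 0.0, 0.02]
```

{"fn": "move_arm", "kwargs": {
  "series": [
    [[0, -0.03, 1.2, 0, 0, 0, 1], [0, -0.03, 2.4, 0, 0, 0, 1], [0, -0.03, 3.6, 0, 0, 0, 1], [0, -0.03, 4.6, 0, 0, 0, 1], [0, -0.03, 5.4, 0, 0, 0, 1], [0, -0.03, 5.98, 0, 0, 0, 0.8], [0, -0.03, 5.98, 0, 0, 0, 0.3], [0, -0.03, 5.98, 0, 0, 0, 0.2], [0, -0.03, 5.98, 0, 0, 0, 0.2], [0, -0.03, 5.98, 0, 0, 0, 0.2], [0, -0.03, 5.98, 0, 0, 0, 0.2], [0, -0.03, 5.98, 0, 0, 0, 0.2], [0, -0.03, 5.98, 0, 0, 0, 0.2], [0, -0.03, 5.98, 0, 0, 0, 0.2]]
  ],
  "squeeze": 20
}}

```text
t: 18.3
ee_pos: [549.6, -109.0, 16.3]
tcp_rot: [[0.99, 0.14, 0.0], [0.14, -0.99, -0.0], [0.0, 0.0, -1.0]]
contact_force: [-0.5, -0.1, 4.0]
opening: 0.337
finger_force: 20.0
```

```bash
python3 - <<'E'
from h import *
s=bot.get_state();print(s["t"],s["ee_pos"],s["opening"]*94,s["finger_force"],s["contact_force"].round(1))
print(rel([550,-110,170],8),rel([490,-295,180],-8))
E
```

```text
18.3 [ 549.60302652 -109.02620812   16.29277607] 31.65676477857555 20.000507533550262 [-0.5 -0.1  4. ]
[0.01, 0.03, -5.12, 0.0, -0.0, 0.0] [-2.83, 5.86, -5.46, 0.0, -0.0, 2.0]
```

{"fn": "move_arm", "kwargs": {
  "series": [
    [[0, 0, -1, 0, 0, 0, 0.2], [0, 0, -2.2, 0, 0, 0, 0.2], [0, 0, -3.5, 0, 0, 0, 0.2], [-0.4, 0.9, -4.7, 0, 0, 0.5, 0.2], [-0.9, 1.9, -5.4, 0, 0, 1, 0.2], [-1.4, 2.9, -5.4, 0, 0, 1.5, 0.2], [-1.9, 3.9, -5.4, 0, 0, 2, 0.2], [-2.4, 4.9, -5.4, 0, 0, 2, 0.2], [-2.8, 5.86, -5.4, 0, 0, 2, 0.2], [-2.8, 5.86, -5.4, 0, 0, 2, 0.2], [-2.8, 5.86, -5.4, 0, 0, 2, 0.2], [-2.8, 5.86, -5.4, 0, 0, 2, 0.2]]
  ]
}}

```text
t: 19.5
ee_pos: [491.3, -293.7, 178.1]
tcp_rot: [[0.991, -0.137, -0.0], [-0.137, -0.991, 0.001], [-0.0, -0.001, -1.0]]
contact_force: [1.0, -0.0, -0.5]
opening: 0.342
finger_force: 20.0
```

```bash
python3 - <<'E'
from h import *
import pickle
s=bot.get_state();w=grab("wrist");pickle.dump(w,open("v4.pkl","wb"));print(s["t"],s["ee_pos"],s["tcp_rot"].round(3),s["opening"]*94)
cv2.imwrite("pics/w4.png",cv2.resize(w["image"][:300,56:456],(800,600),interpolation=cv2.INTER_CUBIC))
E
```

```text
19.5 [ 491.30953704 -293.72428657  178.06404072] [[ 0.991 -0.137 -0.   ]
 [-0.137 -0.991  0.001]
 [-0.    -0.001 -1.   ]] 32.14809298394444
```

View pics/w4.png

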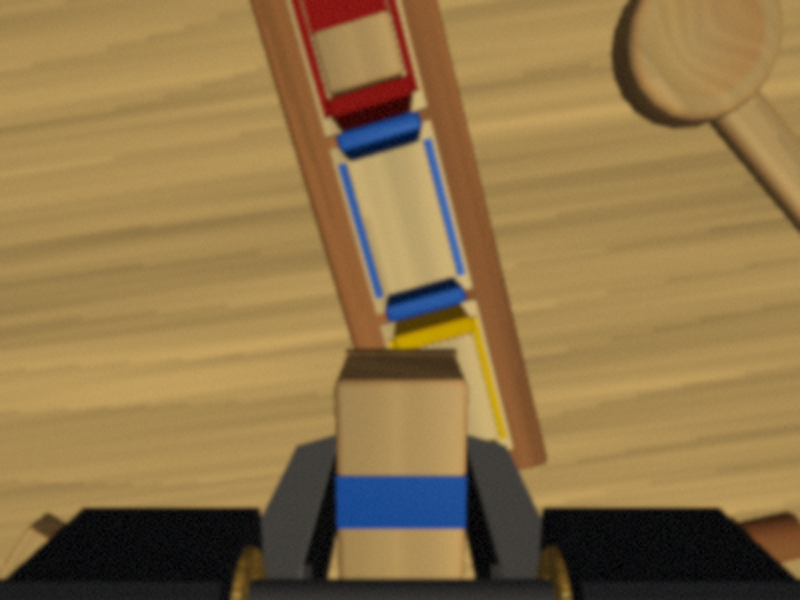

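The blue slot's floor is centred near (402,218), lips running (342,165)–(380,297) and (428,140)–(463,274), and the walls' tops are at (380,131) and (427,301). The slot is turned about 14° from the tool. The block is held straight.

```bash
python3 - <<'E'
from h import *
import pickle
w=pickle.load(open("v4.pkl","rb"))
f=lambda u,z:onz(w,np.array(u)/2+[56,0],z)[:2]
L=[f(u,20) for u in [(342,165),(380,297),(428,140),(463,274)]]
L=np.array(L);print(L.round(1),"lipc",L.mean(0))
for a,b in((0,1),(2,3)):
    d=L[a]-L[b];print(np.linalg.norm(d),np.degrees(np.arctan2(d[1],d[0])))
print("lip sep",(L[0]+L[1]-L[2]-L[3])/2,np.linalg.norm((L[0]+L[1]-L[2]-L[3])/2))
h=cv2.cvtColor(w["image"],cv2.COLOR_BGR2HSV);m=((h[...,0]>100)&(h[...,0]<125)&(h[...,1]>120)).astype(np.uint8);
m2=m*(h[...,2]>130).astype(np.uint8);m2[180:]=0
n,l,st,c=cv2.connectedComponentsWithStats(m2)
C=[]
for i in range(1,n):
    if st[i][4]>20:print(st[i],c[i].round(1)*1,f((c[i]-[56,0])*2,62),f((c[i]-[56,0])*2,20))
A=f((380,132),62);B=f((427,302),62);d=A-B;print("walls",A,B,(A+B)/2,np.linalg.norm(d),np.degrees(np.arctan2(d[1],d[0])))
# rack long edges
for a,b in(((252,0),(357,348)),((436,0),(545,462))):
    d=f(a,12)-f(b,12);print("edge",np.degrees(np.arctan2(d[1],d[0])))
E
```

```text
[[ 586.  -277.4]
 [ 521.5 -286.2]
 [ 591.5 -319.3]
 [ 527.1 -328.4]] lipc [ 556.51082428 -302.83278215]
65.08407370701516 7.806427327796322
65.08084330486183 8.019271491472095
lip sep [-5.5581402  42.05601779] 42.42171088666246
[226  58  40  16 266] [245.2  65.5] [ 593.60065805 -297.37591657] [ 598.73113119 -296.78971304]
[269  71  18  65 118] [277.3 102.1] [ 561.00385856 -319.95717144] [ 561.50025589 -322.58119863]
[227  83  19  65 134] [235.9 114.5] [ 555.69823154 -283.77616889] [ 555.44036224 -281.25657733]
[250 145  38  14 227] [268.7 151.5] [ 520.68650258 -307.34527259] [ 515.45124259 -308.17634782]
walls [ 593.09316885 -297.92729038] [ 521.00387304 -308.10495532] [ 557.04852094 -303.01612285] 72.80419928368634 8.035985473393389
edge 7.8387578786527525
edge 7.354642654939081
```

```bash
python3 - <<'E'
from h import *
import pickle
w=pickle.load(open("v4.pkl","rb"));s=bot.get_state();R=s["tcp_rot"]
f=lambda u,z:(R.T@(onz(w,np.array(u)/2+[56,0],z)-s["ee_pos"])).round(2)
print("band",f((402,476.5),201.8),f((402,527.5),201.8),f((402,378),201.8),"bottom",f((402,350),162))
print(s["ee_pos"])
for z in(150,80,40,31.5):print(z,rel([557.2,-302.8,z],7.9))
E
```

```text
band [  5.39  -0.98 -23.69] [ -8.12  -0.98 -23.69] [ 30.12  -0.98 -23.69] bottom [29.22 -0.88 16.11]
[ 491.34365047 -293.67192255  178.1128211 ]
150 [2.22, 0.0, 0.94, -0.0, 0.0, -1.97]
80 [2.22, 0.0, 3.27, -0.0, 0.0, -1.97]
40 [2.22, 0.0, 4.6, -0.0, 0.0, -1.97]
31.5 [2.22, 0.0, 4.89, -0.0, 0.0, -1.97]
```

{"fn": "move_arm", "kwargs": {
  "series": [
    [[0.8, 0, 0.6, 0, 0, -0.7, 0.2], [1.6, 0, 0.9, 0, 0, -1.4, 0.2], [2.24, 0.01, 0.9, 0, 0, -1.97, 0.2], [2.24, 0.01, 1.5, 0, 0, -1.97, 0.2], [2.24, 0.01, 2.2, 0, 0, -1.97, 0.2], [2.24, 0.01, 2.9, 0, 0, -1.97, 0.2], [2.24, 0.01, 3.1, 0, 0, -1.97, 0.2], [2.24, 0.01, 3.3, 0, 0, -1.97, 0.2], [2.24, 0.01, 3.5, 0, 0, -1.97, 0.2], [2.24, 0.01, 3.7, 0, 0, -1.97, 0.2], [2.24, 0.01, 3.7, 0, 0, -1.97, 0.2]]
  ]
}}

```text
t: 20.65
ee_pos: [557.3, -304.3, 66.7]
tcp_rot: [[0.991, 0.136, -0.0], [0.136, -0.991, 0.0], [-0.0, -0.0, -1.0]]
contact_force: [-0.4, 0.6, 0.2]
opening: 0.338
finger_force: 20.0
```

```bash
python3 - <<'E'
from h import *
s=bot.get_state();print(s["t"],s["ee_pos"],s["opening"]*94,s["contact_force"].round(1),s["moment"].round(2))
print(rel([557.8,-303.3,34],7.9))
E
```

```text
20.65 [ 557.28102187 -304.28876673   66.74088773] 31.76919012366455 [-0.4  0.6  0.2] [ 0.03  0.07 -0.03]
[0.02, -0.03, 1.09, -0.0, 0.0, -0.01]
```

Bottom is at about 50 mm, already between the end walls with no contact. Lower slowly.

{"fn": "move_arm", "kwargs": {
  "series": [
    [[0.01, -0.02, 0.2, 0, 0, 0, 0.2], [0.01, -0.02, 0.4, 0, 0, 0, 0.2], [0.01, -0.02, 0.6, 0, 0, 0, 0.2], [0.01, -0.02, 0.8, 0, 0, 0, 0.2], [0.01, -0.02, 0.95, 0, 0, 0, 0.2], [0.01, -0.02, 1.05, 0, 0, 0, 0.2], [0.01, -0.02, 1.1, 0, 0, 0, 0.2], [0.01, -0.02, 1.1, 0, 0, 0, 0.2]]
  ]
}}

```text
t: 21.45
ee_pos: [557.6, -303.7, 34.0]
tcp_rot: [[0.991, 0.136, -0.0], [0.136, -0.991, 0.0], [-0.0, -0.0, -1.0]]
contact_force: [-0.1, 0.2, -1.4]
opening: 0.34
finger_force: 20.0
```

```bash
python3 - <<'E'
from h import *
s=bot.get_state();print(s["t"],s["ee_pos"],s["opening"]*94,s["contact_force"].round(1),s["moment"].round(2))
E
```

```text
21.45 [ 557.62825888 -303.71087478   33.98032352] 31.942910794338186 [-0.1  0.2 -1.4] [ 0.03 -0.02 -0.02]
```

{"fn": "move_arm", "kwargs": {
  "series": [
    [[0, 0, 0.03, 0, 0, 0, 0.2], [0, 0, 0.06, 0, 0, 0, 0.2], [0, 0, 0.06, 0, 0, 0, 0.2], [0, 0, 0.06, 0, 0, 0, 0.5], [0, 0, 0.06, 0, 0, 0, 0.8], [0, 0, 0.06, 0, 0, 0, 0.8], [0, 0, 0.06, 0, 0, 0, 0.8], [0, 0, 0.06, 0, 0, 0, 0.8], [0, 0, -0.5, 0, 0, 0, 0.8], [0, 0, -1.5, 0, 0, 0, 0.8], [0, 0, -3, 0, 0, 0, 0.8], [0, 0, -4.5, 0, 0, 0, 1], [-1, 0, -5.5, 0, 0, 0, 1], [-2, 0, -5.5, 0, 0, 0, 1], [-2, 0, -5.5, 0, 0, 0, 1], [-2, 0, -5.5, 0, 0, 0, 1]]
  ]
}}

```text
t: 23.05
ee_pos: [498.1, -312.2, 200.6]
tcp_rot: [[0.991, 0.135, 0.001], [0.135, -0.991, -0.001], [0.001, 0.001, -1.0]]
contact_force: [-0.3, -0.3, -0.6]
opening: 0.999
finger_force: 0.0
```

```bash
python3 - <<'E'
from h import *
s=bot.get_state();print(s["t"],s["ee_pos"],s["contact_force"].round(1))
w=grab("wrist")["image"];b=grab("side")["image"]
cv2.imwrite("pics/end.png",np.vstack([np.hstack([cv2.resize(w,(400,300)),cv2.resize(b[240:315,225:325],(400,300))]),cv2.resize(b,(400,300)).repeat(2,1)[:, :800]]))
E
```

```text
23.05 [ 498.08909472 -312.17054337  200.55107347] [-0.3 -0.3 -0.6]
```

View pics/end.png

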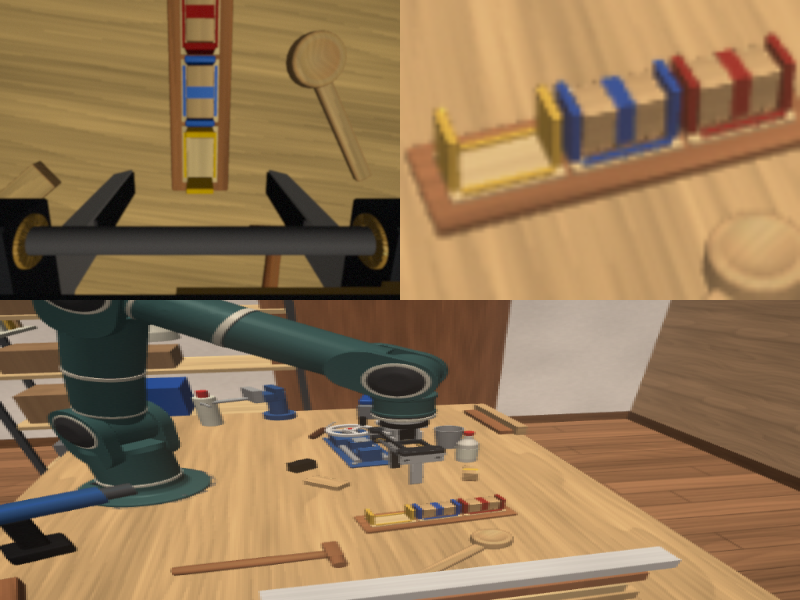

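The block sits flush in the blue slot at wrist (200,92), level with the red block, and everything else is undisturbed.

```bash
python3 -c "
from cell import bot
print(bot.finish_job())"
```

```text
the job is handed in; nothing more can be done
None
```

I wound the vice to its open stop, stood the blue-banded block on the bench and released it, then seated it sole down in the blue slot and handed the job in at about 23 s; the judge returned no verdict, but the last pictures show the block level with the red one and nothing else moved.

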